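# Dip the damper of the counter scale and show the gauge

## Robot

A 6-joint arm with a two-finger parallel gripper is mounted at the origin on the work surface. World frame = base frame: x ahead of the robot, y to its left, z up, the work surface at z = 0. Lengths are in m, angles in rad, forces in N, time in s.
With the tool pointing down it reaches from about 0.225 to 0.875 m from the base axis. Payload 3.4 kg.
Tool frame: the origin (TCP) lies on the centre line of the jaws, within the pads' length; the fingertips stand 22 mm ahead of it and the grasp point (between the pads) lies 3 mm ahead of it; z points along the fingers, y is the line along which they close (so a half turn about z gives the same grasp; the last joint's range is limited). The gripper opens to 85 mm and grips with 20 to 120 N. Pads are 22 mm wide; open, the fingers measure 114 mm over their backs; the gripper's body (76 mm by 85 mm) begins 54 mm behind the grasp point. The pads swing forward as they close: fully open they stand 13 mm farther back than shut.
Start: joints at [-1.317, 0.276, 1.505, -0, 1.361, -0.121], TCP at [0.211, -0.535, 0.253] pointing down, gripper open.
Joint ranges: [-2.89, 2.89], [-0.75, 2.08], [0.22, 2.7], [-1.18, 4.32], [0.11, 2.71], [-2.7, 2.7]. Speed limits (rad/s): [2.57, 2.57, 3.14, 3.14, 3.14, 3.14].

## Interface

Orientations are given as a unit quaternion [w, x, y, z].
In Python, from rig import readout, optics, ticket gives the robot as it stands. The module is installed in compiled form; this text tells all that it offers.
- The arm moves only by the shell command python3 -m handwheel 'ROWS' [OPENING] [FORCE]. ROWS is a JSON list of rows, 1 to 5 of them, each written [[dx, dy, dz], turn]: dx, dy, dz in m, then a turn about the tool's z in rad; each row shifts and turns the commanded pose from where the row before left it, along the tool's axes as they then stand; what a row does not reach is not made up. A row lasts 1/12 s, in which the tool goes at most 0.0417 m and 0.125 rad, less where a joint would pass 70% of its speed; a pose out of reach is approached as far as the arm can. OPENING is the finger opening in m, set as the command begins (- or left out keeps the last). The fingers move at their own pace and stop on an object; FORCE is the grip in N (left out, the last holds). Time passes only in rows, so rows that do not move let the fingers close. It prints the time, the measured TCP pose, the force, the opening and the grip force at its end. Input that does not fit is refused with a message, and nothing moves.
- readout.get_state(): the state, without advancing time (a new reading comes with each control period).
- optics.get_image(name): name is "scene" or "top" or "wrist"; returns a dict with "img" (384x512x3 uint8, red, green, blue), "camera_matrix" (3x3 intrinsics, pixels), "T" (4x4, takes a point from camera to world coordinates); the wrist camera has in their place "hand_eye" (4x4, takes a point from camera to tool coordinates, whose origin is the TCP and whose axes are the flange's). Camera axes: x right, y down, z forward; pixel columns grow to the right and rows downward; lengths in m; the calibration is good to about 2 mm. A picture is of the moment at which its call begins: read the wrist's pose just before it. There is no depth.
- ticket.sign_off(): hands the job in; it is judged then, once.
The state is a dict: "clock": time; "qpos": joint angles; "qd": joint speeds; "effort": joint torques, N m; "position": TCP position; "ee_rot": TCP orientation; "contact_force": force on the tool from outside, world axes, zero at the start; "moment": the same for the moment, N m; "width": finger opening in m; "gripper_force": force on a finger pad.
Only numpy, scipy, OpenCV 4.12 (cv2) and the standard library are available. Lean on these libraries where they do the work, as an engineer would, in place of code of your own. Each camera call takes 0.05 s, during which the arm holds its last target. There are 200 camera calls.

## Task

Check the damper of the blue counter scale with its gauge rod, which lies wiped clean on the blotter. Slide the rod down the slanting neck at the side of the scale until its collar stops on the mouth of the neck, draw it right out again, and hold it level, with its tip over the blotter and about a hand's breadth above it, so that it can be read. Finish still holding it there, quite still; do not set it down, and leave the coin tray, the date stamp and the parcel weights where they are.

Things in the scene. Friction and masses are not known exactly. Their poses are not given: they have to be found in the camera images.
- gauge: gauge rod, about 0.12 kg, lying flat and loose on the blotter. Along its x: black grip, 24 mm square, 75 mm long (x -37.5 to 37.5); stem 14 mm dia.; steel collar 24 mm dia. (x 47.5 to 53.5); plain rod 8 mm dia., round end (to x 158.5). Origin: centre of the grip, on the rod's axis, at first 16 mm above the counter; +x points to the tip, z up as it lies.
- gauge_collar (a point): centre of the collar's stop face, the side towards the tip, on the rod's axis, 53.5 mm from the grip's centre
- gauge_tip (a point): the very tip of the rod, 158.5 mm from the grip's centre and 105 mm from the collar's stop face
- neck: steel tube (neck) slanting out of the scale's left side 40 degrees above the horizontal, fixed. Origin: centre of its mouth, 115 mm above the counter; z points out of the mouth along the tube (up, away from the scale): the rod goes in along -z. Bore 13 mm, flaring over the last 12 mm to 18 mm; rim 24 mm outside. 125 mm deep: the collar stops before the tip meets anything.
- scale: blue metal counter scale, fixed. Origin under the middle of its casing on the counter, z up. Casing 300 (x) by 320 mm (y), 92 mm high; platform on it up to 107 mm high; dial head at the back (x 87 to 143, y -95 to 95 mm), up to 240 mm high. The neck leaves the +y side, pointing to +y and up, and stands 81 mm out; centre of its mouth at x -40, y 222, z 115 mm.
- blotter: flat cream paper blotter on a card backing, fixed to the counter, 180 mm (x) by 240 mm (y), 4 mm thick. Origin at the centre of its underside, z up.
- coin_tray: chrome coin tray, 110 (x) x 150 (y) x 28 mm, loose on the counter. Origin at the centre of its underside. Leave alone.
- stamp: date stamp with a tan rubber foot, 38 x 52 mm, 97 mm tall, loose. Origin at the centre of its underside. Leave alone.
- weight0: lowest disc of a loose stack of three steel parcel weights, 72 mm dia., 22 mm tall; the whole stack is 72 mm tall. Origin at the centre of its underside. Leave alone.
- weight1: middle disc of the stack, 58 mm dia., 18 mm tall. Origin at the centre of its underside. Leave alone.
- weight2: top disc of the stack, 44 mm dia., 14 mm tall with an 18 mm knob. Origin at the centre of its underside. Leave alone.
Mind the look-alikes: they are no part of the job. Several things look just like the gauge: the one meant starts farthest from the robot's base.

How it is judged:
By the outcome, as a careful person would: the job done as asked, in the order asked, and still so for the second after the job is handed in, while the arm keeps its last pose, push and grip.
It also fails if it takes over 54 s, if anything falls off the work surface, if the arm or the gripper's body presses on something with over 40 N, if the wrist force passes 120 N, or if a joint passes its speed limit or range.

## Working session

There is one attempt and no reset: what is moved stays moved. The work goes in short steps, Python scripts to look and compute and a shell command to move; the robot and the scene stay as the last step left them, time stands still between calls to the robot, and variables do not carry over. Pictures are saved under pics/ and viewed, at most 10 in all, crops included, and the job is handed in when it is done.

```bash
mkdir -p pics
cat > h.py <<'E'
import numpy as np, cv2
from rig import readout, optics, ticket
from scipy.spatial.transform import Rotation as R
def tcp():
    s=readout.get_state(); T=np.eye(4); q=s["ee_rot"]
    T[:3,:3]=R.from_quat([q[1],q[2],q[3],q[0]]).as_matrix(); T[:3,3]=s["position"]; return T
def shot(name,fn=None):
    t=tcp(); d=optics.get_image(name)
    if fn: cv2.imwrite("pics/"+fn,d["img"][:,:,::-1]); 
    T=d["T"] if "T" in d else t@d["hand_eye"]
    if fn: np.savez("pics/"+fn+".npz",K=d["camera_matrix"],T=T,img=d["img"])
    return d["img"],d["camera_matrix"],T
def ray(fn,px):
    z=np.load("pics/"+fn+".npz"); v=np.linalg.solve(z["K"],[px[0],px[1],1]); v=z["T"][:3,:3]@v
    return z["T"][:3,3],v/np.linalg.norm(v)
def onz(fn,px,z):
    o,v=ray(fn,px); return o+v*(z-o[2])/v[2]
def tri(obs):
    A=np.zeros((3,3));b=np.zeros(3);L=[]
    for fn,px in obs:
        o,v=ray(fn,px);P=np.eye(3)-np.outer(v,v);A+=P;b+=P@o;L.append((o,P))
    x=np.linalg.solve(A,b); return x,[np.linalg.norm(P@(x-o)) for o,P in L]
def proj(fn,p):
    z=np.load("pics/"+fn+".npz"); c=np.linalg.inv(z["T"])@np.r_[p,1]; u=z["K"]@c[:3]; return u[:2]/u[2]
E
python3 - <<'E'
from h import *
for n in("scene","top","wrist"):
    i,K,T=shot(n,n+"0.png"); print(n,K[0,0],T.round(3).tolist())
a=[cv2.imread(f"pics/{n}0.png") for n in("scene","top")]
cv2.imwrite("pics/both.png",cv2.resize(np.vstack(a),None,fx=.78,fy=.78))
print(readout.get_state())
E
```

```text
scene 478.403402577213 [[0.464, 0.555, -0.69, 1.308], [0.886, -0.299, 0.355, -0.34], [-0.01, -0.776, -0.631, 0.824], [0.0, 0.0, 0.0, 1.0]]
top 456.23010352676897 [[0.0, -0.986, 0.166, 0.327], [-1.0, -0.002, -0.012, 0.053], [0.012, -0.166, -0.986, 1.278], [0.0, 0.0, 0.0, 1.0]]
wrist 313.17387858088733 [[0.366, -0.897, -0.248, 0.273], [-0.931, -0.353, -0.096, -0.51], [-0.001, 0.266, -0.964, 0.374], [0.0, 0.0, 0.0, 1.0]]
{'clock': 0.15, 'qpos': array([-1.31703218e+00,  2.76467395e-01,  1.50583647e+00, -2.30562602e-05,
        1.36070359e+00, -1.21003012e-01]), 'qd': array([ 2.37114842e-04, -1.38149498e-03, -2.04089389e-03,  2.21289086e-03,
        1.33689698e-05,  4.74373204e-05]), 'effort': array([ 2.05504271e-03, -4.17144334e+01, -2.46032953e+01, -6.24357040e-05,
        7.59426533e-03, -7.79322164e-06]), 'position': array([ 0.21037693, -0.53474422,  0.25263066]), 'ee_rot': array([-7.05095550e-04,  9.82494312e-01,  1.86291240e-01, -5.81713350e-05]), 'contact_force': array([ 0.60622741, -0.35532135, -0.21806715]), 'moment': array([-0.00770201,  0.03185436,  0.0303027 ]), 'gripper_force': 0.0, 'width': 0.08492873094520317}
```

View pics/top0.png

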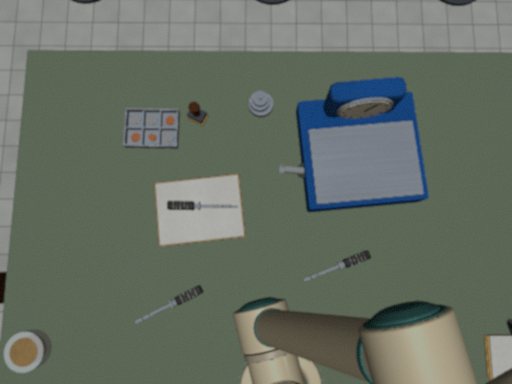

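View pics/scene0.png

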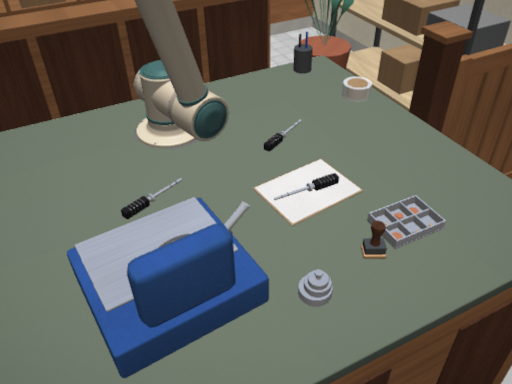

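Candidates in the top picture are A on the cream blotter (200,206), B lower left (170,305) and C in front of the scale (338,265). A is on the blotter and looks farthest from the base. The coin tray, stamp, weights and neck mouth are near (152,128), (197,112), (261,103) and (281,170). I'll check A in a close crop.

Run:
```python
from h import *
for n,p in dict(A=(200,206),B=(170,305),C=(338,265)).items():
    w=onz("top0.png",p,.016); print(n,w.round(3),np.hypot(*w[:2]).round(3))
t=cv2.imread("pics/top0.png");s=cv2.imread("pics/scene0.png")
c=lambda im,x,y:cv2.resize(im[y:y+75,x:x+100],(400,300),interpolation=cv2.INTER_CUBIC)
cv2.imwrite("pics/crop1.png",np.vstack([np.hstack([c(t,150,170),c(t,265,140)]),np.hstack([c(s,262,150),c(s,195,180)])]))
```

```text
A [0.477 0.22  0.016] 0.525
B [0.21  0.293 0.016] 0.361
C [ 0.316 -0.16   0.016] 0.354
```

View pics/crop1.png

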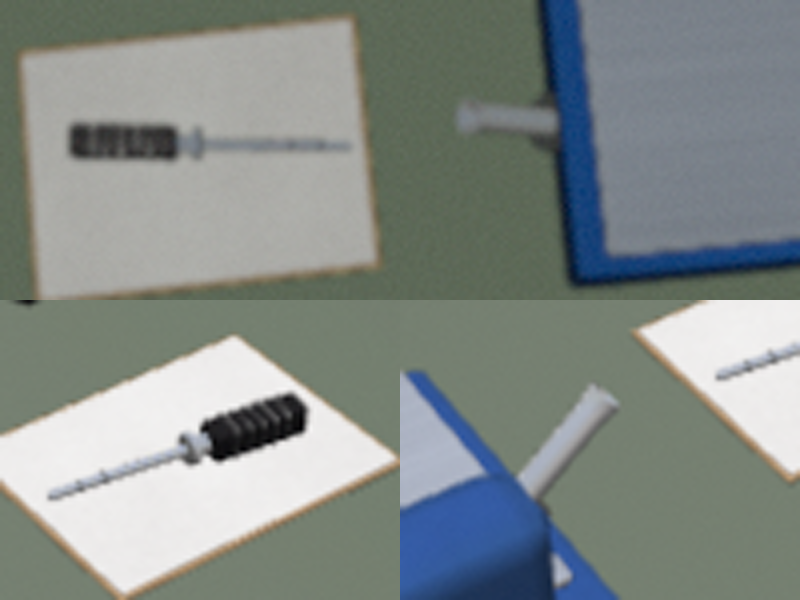

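A is the gauge: it is the farthest at 0.525 m, it lies on the blotter, and its grip is to +y with the tip to −y. From the crop, the top-view pixels are grip centre (181,205.3), tip (237.8,206.5), mouth (281.5,169) and casing corner (308.5,210.8). The scene-view pixels are grip (325.8,181.3), tip (274.5,198.8) and mouth (246,204).

Run:
```python
from h import *
t,s="top0.png","scene0.png"
for n,a,b in [("grip",(181,205.3),(325.8,181.3)),("tip",(237.8,206.5),(274.5,198.8)),("mouth",(281.5,169),(246,204))]:
    x,e=tri([(t,a),(s,b)]); print(n,x.round(4),np.round(e,4))
g=onz(t,(181,205.3),.028);q=onz(t,(237.8,206.5),.016);print("g,tip top",g,q)
c=onz(t,(308.5,210.8),.092);d=onz(t,(300,140),.092);print("corner",c,d,"yaw of scale +x",np.degrees(np.arctan2(*(d-c)[1::-1])))
# predicted mouth from corner
a=np.arctan2(*(d-c)[1::-1]);Rz=R.from_euler('z',a).as_matrix();o=c-Rz@[-.15,.16,.092];print("scale",o,"mouth",o+Rz@[-.04,.222,.115])
z=tcp();print(z.round(3))
```

```text
grip [0.4806 0.2755 0.0173] [0.0037 0.0037]
tip [0.4775 0.1182 0.0165] [0.0039 0.0039]
mouth [ 0.5635 -0.0011  0.1139] [0.0018 0.0018]
g,tip top [0.4775432  0.27024273 0.028     ] [0.47593412 0.11467562 0.016     ]
corner [ 0.456021   -0.07374998  0.092     ] [ 0.64665092 -0.05384698  0.092     ] yaw of scale +x 5.960453695853972
scale [ 6.21824787e-01 -2.17308683e-01  9.71445147e-17] mouth [ 0.55898811 -0.00066254  0.115     ]
[[ 0.931  0.366 -0.     0.21 ]
 [ 0.366 -0.931  0.001 -0.535]
 [ 0.    -0.001 -1.     0.253]
 [ 0.     0.     0.     1.   ]]
```

```bash
for i in 1 2 3 4; do python3 -m handwheel '[[[0.026,-0.0311,-0.003],0],[[0.026,-0.0311,-0.003],0],[[0.026,-0.0311,-0.003],0],[[0.026,-0.0311,-0.003],0],[[0.026,-0.0311,-0.003],0]]' 0.085 30 >/dev/null; done; python3 -m handwheel '[[[0.026,-0.0311,0],-0.118],[[0,0,0],-0.118],[[0,0,0],-0.118],[[0,0,0],-0.118],[[0,0,0],-0.118]]'; python3 -m handwheel '[[[0,0,0],-0.118],[[0,0,0],-0.118],[[0,0,0],-0.118],[[0,0,0],-0.118],[[0,0,0],-0.118]]'
python3 - <<'E'
from h import *
i,K,T=shot("wrist","w1.png");shot("top","top1.png");print(tcp().round(4))
cv2.imwrite("pics/w1v.png",cv2.resize(i[:,:,::-1],(800,600),interpolation=cv2.INTER_CUBIC))
for p in ([.479,.272,.028],[.477,.117,.016]): print(proj("w1.png",p)*800/512)
E
```

```text
clock: 2.23
position: [0.4793, 0.273, 0.3126]
ee_rot: [0.0, 0.884, 0.467, -0.001]
contact_force: [-0.2, -0.1, 0.6]
width: 0.0849
gripper_force: 0.0
clock: 2.65
position: [0.4793, 0.2725, 0.3129]
ee_rot: [-0.0, 0.711, 0.704, -0.0]
contact_force: [-0.4, -0.2, -0.2]
width: 0.0849
gripper_force: 0.0
[[ 1.620e-02  9.999e-01 -7.000e-04  4.793e-01]
 [ 9.999e-01 -1.620e-02 -4.000e-04  2.725e-01]
 [-4.000e-04 -7.000e-04 -1.000e+00  3.129e-01]
 [ 0.000e+00  0.000e+00  0.000e+00  1.000e+00]]
[395.71641212 249.72560524]
[395.35685909 410.18848768]
```

View pics/w1v.png

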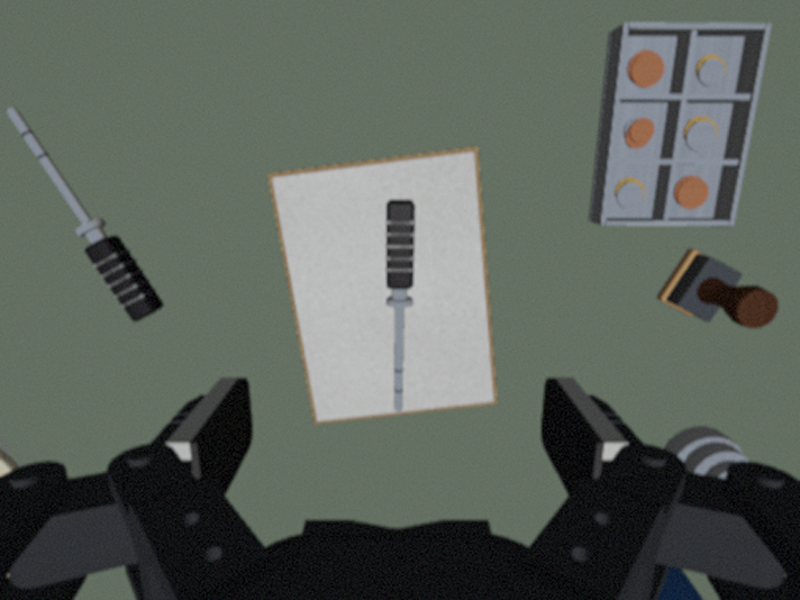

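The wrist view is centred on the gauge: grip centre (400,245), tip (399,410), in 800-wide pixels. The coin tray, stamp and weights are all clear of the fingers.

Run:
```python
from h import *
k=512/800
g=(400*k,245*k);q=(399*k,410*k)
G=onz("w1.png",g,.028);Q=onz("w1.png",q,.016);print(G,Q)
print(tri([("w1.png",g),("top0.png",(181,205.3))]),tri([("w1.png",g),("scene0.png",(325.8,181.3))]))
T=tcp();G[2]=.016;print("tool",(np.linalg.inv(T)@np.r_[G,1])[:3], "yaw err deg",np.degrees(np.arctan2(*((T[:3,:3].T@(G-Q))[1::-1]))))
```

```text
[0.48262071 0.27594209 0.028     ] [0.48044741 0.11716062 0.016     ]
(array([0.48136516, 0.27327329, 0.0078665 ]), [np.float64(0.001471139143801785), np.float64(0.0014711391438017682)]) (array([0.4836458 , 0.2758835 , 0.02052972]), [np.float64(0.0014712033530230207), np.float64(0.0014712033530230833)])
tool [0.00363253 0.00346536 0.29691614] yaw err deg -0.14659086438575034
```

```bash
python3 -m handwheel '[[[-0.004,0.0025,0.04],0],[[0,0,0.04],0],[[0,0,0.04],0],[[0,0,0.04],0],[[0,0,0.04],0]]' >/dev/null;  python3 -m handwheel '[[[0,0,0.04],0],[[0,0,0.03],0],[[0,0,0.014],0],[[0,0,0],0]]'; python3 -m handwheel '[[[0,0,0],0],[[0,0,0],0],[[0,0,0],0],[[0,0,0],0],[[0,0,0],0]]' 0 30;python3 -m handwheel '[[[0,0,0],0],[[0,0,0],0]]'
```

```text
clock: 3.5
position: [0.4791, 0.2672, 0.0254]
ee_rot: [-0.002, 0.714, 0.7, -0.004]
contact_force: [-1.2, -0.3, -0.2]
width: 0.085
gripper_force: 0.0
clock: 3.92
position: [0.4827, 0.2688, 0.0306]
ee_rot: [0.0, 0.713, 0.701, 0.001]
contact_force: [-1.8, 1.4, 1.5]
width: 0.0253
gripper_force: 0.7
clock: 4.08
position: [0.4828, 0.2689, 0.0306]
ee_rot: [0.001, 0.713, 0.701, 0.001]
contact_force: [-1.2, -0.8, 7.2]
width: 0.0235
gripper_force: 30.5
```

```bash
python3 -m handwheel '[[[0,0,-0.02],0],[[0,0,-0.04],0],[[0,0,-0.04],0],[[0,0,-0.04],0],[[0,0,-0.04],0]]'; python3 -m handwheel '[[[0,0,-0.02],0.121],[[0,0,0],0.121],[[0,0,0],0.121],[[0,0,0],0.121],[[0,0,0],0.121]]' >/dev/null; python3 -m handwheel '[[[0,0,0],0.121],[[0,0,0],0.121],[[0,0,0],0.121],[[0,0,0],0.121],[[0,0,0],0.121]]' >/dev/null; python3 -m handwheel '[[[0,0,0],0.121],[[0,0,0],0.121],[[0,0.0386,0],0],[[0,0.0386,0],0],[[0,0.0386,0],0]]'; python3 -m handwheel '[[[-0.003,0.0386,0],0],[[-0.003,0.0386,0],0],[[-0.003,0.0386,0],0],[[-0.002,0.0386,0],0],[[0,0,0],0]]'
python3 - <<'E'
from h import *
i,K,T=shot("wrist","w2.png");s,_,_=shot("scene","s2.png");t,_,_=shot("top","t2.png");print(tcp().round(4))
a=cv2.resize(i[:,:,::-1],(480,360));b=cv2.resize(t[100:235,230:350,::-1],(320,360),interpolation=cv2.INTER_CUBIC)
cv2.imwrite("pics/c2.png",np.hstack([a,b]))
print(proj("w2.png",[.5615,-.001,.115]))
E
```

```text
clock: 4.5
position: [0.4812, 0.2682, 0.211]
ee_rot: [-0.0, 0.713, 0.701, -0.0]
contact_force: [0.5, 0.2, -1.8]
width: 0.0233
gripper_force: 30.0
clock: 5.75
position: [0.4933, 0.1525, 0.229]
ee_rot: [0.0, 0.999, 0.053, -0.0]
contact_force: [1.6, -0.9, -1.4]
width: 0.0234
gripper_force: 30.1
clock: 6.17
position: [0.499, -0.0081, 0.2293]
ee_rot: [0.003, 0.999, 0.048, 0.0]
contact_force: [-0.4, 0.2, -2.3]
width: 0.0237
gripper_force: 30.3
[[ 9.949e-01  1.007e-01 -5.000e-04  4.984e-01]
 [ 1.007e-01 -9.949e-01  8.000e-04 -1.600e-03]
 [-5.000e-04 -9.000e-04 -1.000e+00  2.291e-01]
 [ 0.000e+00  0.000e+00  0.000e+00  1.000e+00]]
[250.83117841 112.94381715]
```

View pics/c2.png

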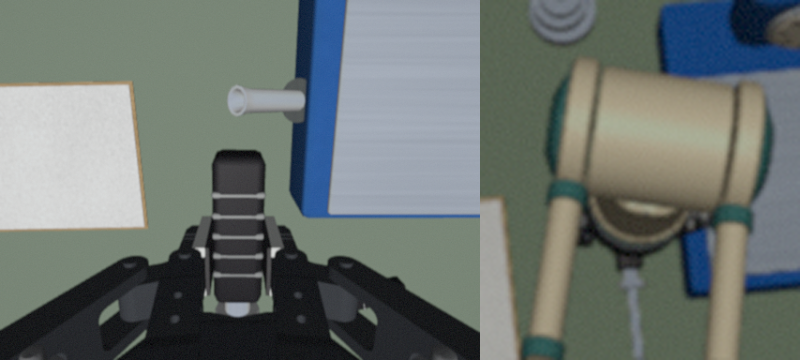

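Wrist view (480-wide panel): the gauge is held level in the pads, the mouth centre is at (238,100), and the casing's front top edge runs from (304,216) to (478,216).

Run:
```python
from h import *
k=512/480
m=(238*k,100*k)
print(tri([("w2.png",m),("top0.png",(281.5,169)),("scene0.png",(246,204))]),tri([("w2.png",m),("top0.png",(281.5,169))]), onz("w2.png",m,.115))
a=onz("w2.png",(304*k,216*k),.092);b=onz("w2.png",(478*k,216*k),.092);d=a-b;print("corner",a,"yaw +y dir",np.degrees(np.arctan2(d[1],d[0]))-90)
# refine front edge with image code: blue mask lower edge per column
i=np.load("pics/w2.png.npz")["img"].astype(int);bl=(i[:,:,2]>i[:,:,0]+50)&(i[:,:,2]>90)
P=np.array([onz("w2.png",(c,np.where(bl[:300,c])[0].max()+.5),.092)[:2] for c in range(335,500,5)])
f=np.polyfit(P[:,1],P[:,0],1);print("fit yaw",np.degrees(np.arctan(-f[0])),np.std(P[:,0]-np.polyval(f,P[:,1])))
t=np.load("pics/top0.png.npz")["img"].astype(int);bl=(t[:,:,2]>t[:,:,0]+50)&(t[:,:,2]>90)
P=np.array([onz("top0.png",(c,np.where(bl[:215,c])[0].max()+.5),.092)[:2] for c in range(318,420,4)])
f=np.polyfit(P[:,1],P[:,0],1);print("top fit yaw",np.degrees(np.arctan(-f[0])),np.std(P[:,0]-np.polyval(f,P[:,1])))
P=np.array([onz("top0.png",(np.where(bl[r])[0].min()-.5,r),.092)[:2] for r in range(110,200,4) if not 160<r<182])
f=np.polyfit(P[:,0],P[:,1],1);print("top side yaw",np.degrees(np.arctan(f[0])),np.std(P[:,1]-np.polyval(f,P[:,0])))
```

```text
(array([ 0.56466766, -0.00178526,  0.11464056]), [np.float64(0.0017544428970790206), np.float64(0.002214087154319922), np.float64(0.002015731053140694)]) (array([ 0.56605687, -0.00318907,  0.0979185 ]), [np.float64(0.0003045843515578481), np.float64(0.00030458435155788984)]) [ 0.56611163 -0.00277924  0.115     ]
corner [ 0.46667981 -0.07541214  0.092     ] yaw +y dir 5.400801362290977
fit yaw 5.403208634979088 0.00022939120042036684
top fit yaw 5.514526551454217 0.0007802915367961421
top side yaw 5.574194449284652 0.000909044738737834
```

```bash
python3 -m handwheel '[[[0.017,0.0075,0.02],0],[[0.0167,0.0075,0.02],0],[[0,0,0.02],0],[[0,0,0.012],0],[[0,0,0],0]]'; python3 -m handwheel '[[[0,0,0.004],0],[[0,0,0.004],0],[[0,0,0.004],0],[[0,0,0],0]]'; python3 -m handwheel '[[[0,0,0.003],0],[[0,0,0.003],0],[[0,0,0.003],0],[[0,0,0],0]]'
python3 - <<'E'
from h import *
i,K,T=shot("wrist","w3.png");s,_,_=shot("scene","s3.png");print(tcp().round(4)[:,3])
a=cv2.resize(i[:,:,::-1],(400,300));b=cv2.resize(s[120:270,150:350,::-1],(400,300),interpolation=cv2.INTER_CUBIC)
cv2.imwrite("pics/c3.png",np.hstack([a,b]))
E
```

```text
clock: 6.73
position: [0.5316, -0.0108, 0.1542]
ee_rot: [-0.001, 0.999, 0.052, -0.003]
contact_force: [-0.2, 0.1, -2.4]
width: 0.0234
gripper_force: 30.2
clock: 7.07
position: [0.5336, -0.0122, 0.1467]
ee_rot: [-0.0, 0.999, 0.052, 0.0]
contact_force: [-2.6, 1.0, 4.0]
width: 0.0231
gripper_force: 31.4
clock: 7.4
position: [0.5321, -0.0123, 0.1383]
ee_rot: [-0.0, 0.999, 0.052, -0.001]
contact_force: [-7.0, 0.6, 9.5]
width: 0.0234
gripper_force: 34.7
[ 0.5321 -0.0123  0.1384  1.    ]
```

View pics/c3.png

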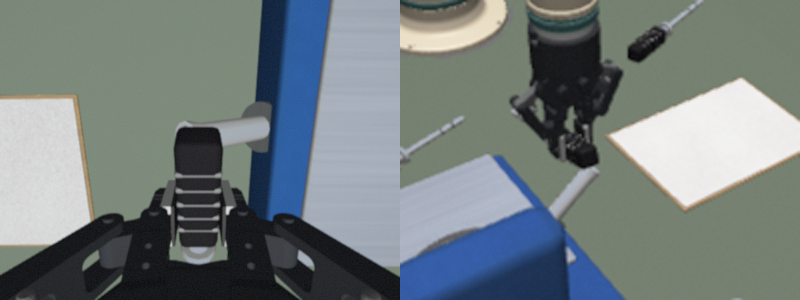

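The tail is riding up on the neck tube: in the wrist panel its end is at about (198,127), so the rod is tilting tip-down as planned. I'll get the angle from the tail silhouette.

```bash
cat >> h.py <<'E'
def tailrow(he,K,th,x0=-.0435,zc=.0146):
    best=1e9
    for h in(-.012,.012):   # tool coords, z down; tail along +x, raised by th
        p=np.array([0,0,zc])+(-x0)*np.array([np.cos(th),0,-np.sin(th)])+h*np.array([np.sin(th),0,np.cos(th)])
        c=np.linalg.inv(he)@np.r_[p,1];u=K@c[:3];best=min(best,u[1]/u[2])
    return best
E
python3 - <<'E'
from h import *
d=optics.get_image("wrist");he,K=d["hand_eye"],d["camera_matrix"]
print("seen w2",151*512/480,"w3",127*512/400)
for a in range(0,65,5): print(a,round(tailrow(he,K,np.radians(a)),1),end="; ")
for f in("w2.png","w3.png"):
    im=np.load("pics/"+f+".npz")["img"].astype(int).sum(2); r=int(253); print(f,[(y,im[y,r]) for y in range(145,185,3)])
E
```

```text
seen w2 161.06666666666666 w3 162.56
0 158.5; 5 158.0; 10 158.1; 15 159.1; 20 160.9; 25 163.6; 30 167.3; 35 172.0; 40 177.7; 45 184.4; 50 192.1; 55 200.8; 60 210.4; w2.png [(145, np.int64(377)), (148, np.int64(374)), (151, np.int64(375)), (154, np.int64(384)), (157, np.int64(378)), (160, np.int64(159)), (163, np.int64(48)), (166, np.int64(39)), (169, np.int64(118)), (172, np.int64(141)), (175, np.int64(175)), (178, np.int64(200)), (181, np.int64(203)), (184, np.int64(191))]
w3.png [(145, np.int64(390)), (148, np.int64(388)), (151, np.int64(388)), (154, np.int64(390)), (157, np.int64(346)), (160, np.int64(426)), (163, np.int64(165)), (166, np.int64(45)), (169, np.int64(49)), (172, np.int64(55)), (175, np.int64(72)), (178, np.int64(86)), (181, np.int64(62)), (184, np.int64(94))]
```

```bash
python3 -m handwheel '[[[0,0,0.003],0],[[0,0,0.003],0],[[0,0,0.002],0],[[0,0,0],0]]'
cat > m.py <<'E'
from h import *
from scipy.optimize import brentq
t=tcp();d=optics.get_image("wrist");im=d["img"].astype(int).sum(2)[100:,:]
r=[];
for c in(250,253,256):
    y=100+np.argmax((im[:,c]<110)&(np.roll(im[:,c],-3)<130));a,b=im[y-101,c],im[y-100,c]; r.append(y)
r=np.mean(r)-2-1
print("row",r,"angle",np.degrees(brentq(lambda a:tailrow(d["hand_eye"],d["camera_matrix"],a)-r,.12,1.2)) if r>158.2 else 0, t[:3,3].round(4))
E
python3 m.py
```

```text
clock: 7.88
position: [0.5318, -0.0123, 0.1305]
ee_rot: [0.0, 0.999, 0.052, -0.001]
contact_force: [-8.1, 0.4, 12.0]
width: 0.0232
gripper_force: 38.8
row 169.0 angle 31.914810948955942 [ 0.5318 -0.0123  0.1305]
```

```bash
python3 -m handwheel '[[[0,0,0.003],0],[[0,0,0.002],0],[[0,0,0.001],0],[[0,0,0],0]]' && python3 m.py; python3 -m handwheel '[[[-0.003,0,-0.02],0],[[0,0,-0.02],0],[[0,0,-0.03],0],[[0,0,-0.03],0],[[0,0,0],0]]' && python3 m.py
```

```text
clock: 8.27
position: [0.5322, -0.0124, 0.1252]
ee_rot: [0.0, 0.999, 0.052, -0.001]
contact_force: [-8.5, 0.4, 14.2]
width: 0.0231
gripper_force: 43.1
row 177.0 angle 39.427316829270666 [ 0.5322 -0.0124  0.1252]
clock: 8.73
position: [0.5346, -0.0134, 0.2294]
ee_rot: [0.001, 0.999, 0.052, 0.007]
contact_force: [1.7, -0.1, -1.5]
width: 0.023
gripper_force: 40.9
row 177.0 angle 39.39443558630846 [ 0.5346 -0.0134  0.2294]
```

```bash
python3 -m handwheel '[[[0.0083,-0.0363,-0.0115],0],[[0.0083,-0.0363,-0.0115],0],[[0.0083,-0.0363,-0.0115],0],[[0.0083,-0.0363,-0.0115],0],[[0,0,0],-0.1205]]'>/dev/null; python3 -m handwheel '[[[0,0,0],-0.1205],[[0,0,0],-0.1205],[[0,0,0],-0.1205],[[0,0,0],-0.1205],[[0,0,0],-0.1205]]' >/dev/null;python3 -m handwheel '[[[0,0,0],-0.1205],[[0,0,0],-0.1205],[[0,0,0],-0.1205],[[0,0,0],-0.1205],[[0,0,0],-0.1205]]' >/dev/null;python3 -m handwheel '[[[0,0,0],-0.1205],[[0,0,0],-0.1205],[[0,0,0],0],[[0,0,0],0]]'
python3 m.py
python3 - <<'E'
from h import *
i,K,T=shot("top","t4.png");s,_,_=shot("scene","s4.png");t=tcp();print(t.round(4))
tip=t@np.r_[-.1525*np.cos(.69),0,.0146+.1525*np.sin(.69),1];print("tip est",tip,proj("t4.png",tip[:3]),proj("s4.png",tip[:3]))
a=cv2.resize(i[110:230,200:320,::-1],(400,400),interpolation=cv2.INTER_CUBIC);b=cv2.resize(s[110:230,200:320,::-1],(400,400),interpolation=cv2.INTER_CUBIC)
cv2.imwrite("pics/c4.png",np.hstack([a,b]))
E
```

```text
clock: 10.37
position: [0.5484, 0.1348, 0.2675]
ee_rot: [-0.0, 0.672, 0.74, -0.001]
contact_force: [0.6, 0.6, -0.7]
width: 0.0231
gripper_force: 40.8
row 177.0 angle 39.95378348392913 [0.5484 0.1348 0.2675]
[[-9.660e-02  9.953e-01 -6.000e-04  5.487e-01]
 [ 9.953e-01  9.660e-02 -1.000e-04  1.347e-01]
 [-1.000e-04 -6.000e-04 -1.000e+00  2.679e-01]
 [ 0.000e+00  0.000e+00  0.000e+00  1.000e+00]]
tip est [0.56000698 0.01764482 0.15626978 1.        ] [274.19086973 166.70343815] [251.46384888 186.19104286]
```

View pics/c4.png

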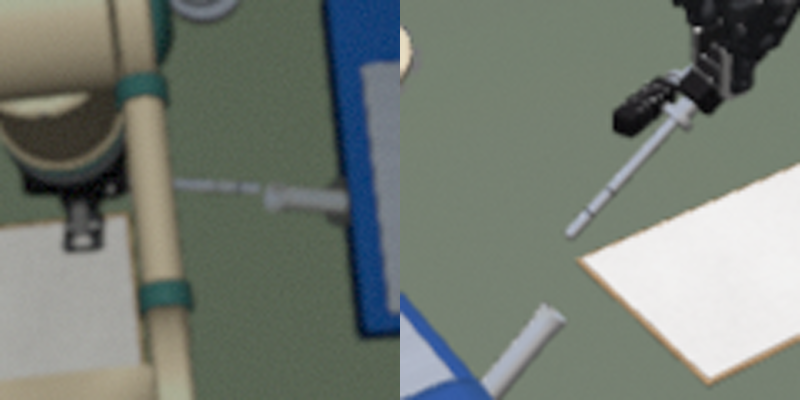

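The gauge points down at about 40° towards the neck. In the top view the tip is at (276.5,166.7) and the mouth at (280.4,169.4). In the scene view the tip is at (251,180.8) and the mouth at (246.2,203).

Run:
```python
from h import *
T,e=tri([("t4.png",(276.5,166.7)),("s4.png",(251,180.8))]);M,f=tri([("t4.png",(280.7,169.4)),("s4.png",(246.2,203.2))])
print(T,e,M,f)
y=np.radians(5.5);u=np.array([-np.cos(.698)*np.sin(y),np.cos(.698)*np.cos(y),np.sin(.698)])
for m in(M,[.565,-.002,.1147]):
  for tp in (T,np.array([.560,.0176,.1563])):
    d=tp-m; print("along",d@u,"off",(d-(d@u)*u).round(4), "tool",(tcp()[:3,:3].T@(-(d-(d@u)*u))).round(4))
```

```text
[0.55808075 0.01485483 0.17093515] [np.float64(0.0026927038772703742), np.float64(0.0026927038772703777)] [0.5620836  0.00064876 0.11462148] [np.float64(0.0013536976990345146), np.float64(0.0013536976990344406)]
along 0.0473195570504088 off [-0.0005 -0.0219  0.0259] tool [0.0217 0.0027 0.0259]
along 0.03986628490157782 off [ 0.0008 -0.0135  0.0161] tool [0.0135 0.0005 0.0161]
along 0.04950318952899168 off [-0.0033 -0.0209  0.0244] tool [0.0205 0.0053 0.0244]
along 0.042049917380160694 off [-0.0019 -0.0125  0.0146] tool [0.0122 0.0031 0.0146]
```

Run:
```python
from h import *
from scipy.optimize import least_squares
t=tcp()
def pt(p,s): # s dist from rod origin; grasp at s=.006
    th,zc,y,ps=p; l=s-ps; return (t@np.r_[-l*np.cos(th),y,zc+l*np.sin(th),1])[:3]
obs=[("t4.png",.1585,(276.5,166.7)),("s4.png",.1575,(251,180.8)),("s4.png",.0505,(283.4,144.5))]
def f(p): return np.r_[np.concatenate([proj(n,pt(p,s))-o for n,s,o in obs]),(p[1]-.0146)/.003,p[2]/.001,(p[3]-.006)/.003]
r=least_squares(f,[.69,.0146,0,.006]);print(r.x,np.degrees(r.x[0]),r.fun.round(2));print(pt(r.x,.1585),pt(r.x,.0535))
for th in(33,36,40):
  p=[np.radians(th),.0146,0,.006];print(th,f(p)[:6].round(1))
z=np.load("pics/s4.png.npz")["img"];cv2.imwrite("pics/c5.png",cv2.resize(z[120:200,230:320,::-1],(675,600),interpolation=cv2.INTER_CUBIC))
```

```text
[ 6.16082263e-01  1.14337743e-02 -4.74071133e-04  1.02189353e-02] 35.29891352696412 [-0.74 -1.13 -0.8   0.35 -0.26  0.84 -1.06 -0.47  1.41]
[0.55987275 0.01421234 0.17082538] [0.55162973 0.09951434 0.2314935 ]
33 [ 2.  -1.5 -3.3  1.7 -1.8  3.1]
36 [ 0.1 -0.8 -1.5  3.4 -1.3  3.7]
40 [-2.6  0.1  1.1  5.3 -0.7  4.3]
```

View pics/c5.png

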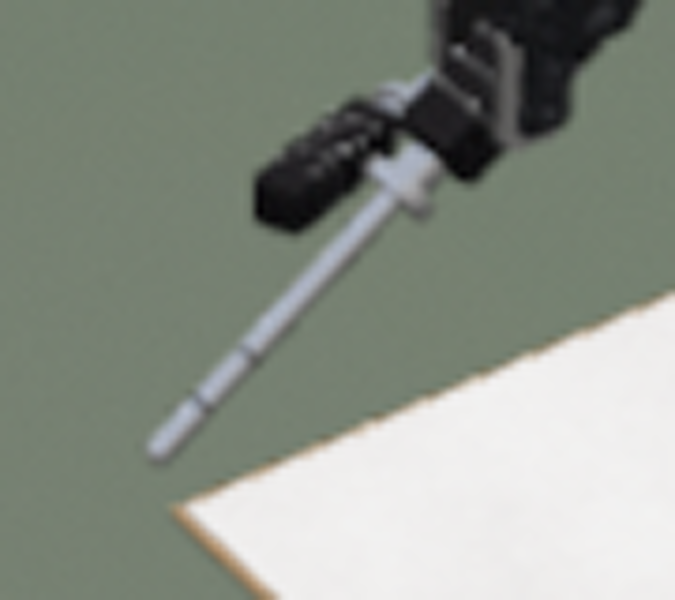

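The crop gives the tip at scene pixel (251,179.7) and the collar at (283.7,144.7). The fit puts the rod at 35–36° with its tip at (0.560,0.014,0.171). The flare and the pivoting grip should take up the last few degrees on the way in. I'll go to the mouth and insert in short steps.

```bash
python3 -m handwheel '[[[-0.0052,0.0008,0.026],0],[[-0.005,0.0008,0.026],0],[[0,0,0],0],[[0,0,0],0]]'; python3 -m handwheel '[[[-0.0085,0,0.0055],0],[[-0.0085,0,0.0055],0],[[0,0,0],0]]'; python3 -m handwheel '[[[-0.0085,0,0.0055],0],[[0,0,0],0],[[0,0,0],0]]'
python3 - <<'E'
from h import *
i,K,T=shot("top","t5.png");s,_,_=shot("scene","s5.png");t=tcp();print(t[:3,3].round(4))
a=cv2.resize(i[130:210,235:315,::-1],(400,400),interpolation=cv2.INTER_CUBIC);b=cv2.resize(s[140:220,215:295,::-1],(400,400),interpolation=cv2.INTER_CUBIC)
cv2.imwrite("pics/c6.png",np.hstack([a,b]))
E
```

```text
clock: 10.85
position: [0.5506, 0.1245, 0.2152]
ee_rot: [-0.001, 0.672, 0.741, -0.001]
contact_force: [-0.2, 0.2, -1.7]
width: 0.0238
gripper_force: 40.7
clock: 11.1
position: [0.5536, 0.1068, 0.2052]
ee_rot: [0.0, 0.672, 0.741, 0.0]
contact_force: [-0.1, 1.0, -3.5]
width: 0.0232
gripper_force: 40.6
clock: 11.35
position: [0.5542, 0.0985, 0.1995]
ee_rot: [0.0, 0.672, 0.741, -0.0]
contact_force: [1.9, 1.1, -5.1]
width: 0.0236
gripper_force: 40.5
[0.5541 0.099  0.1997]
```

View pics/c6.png

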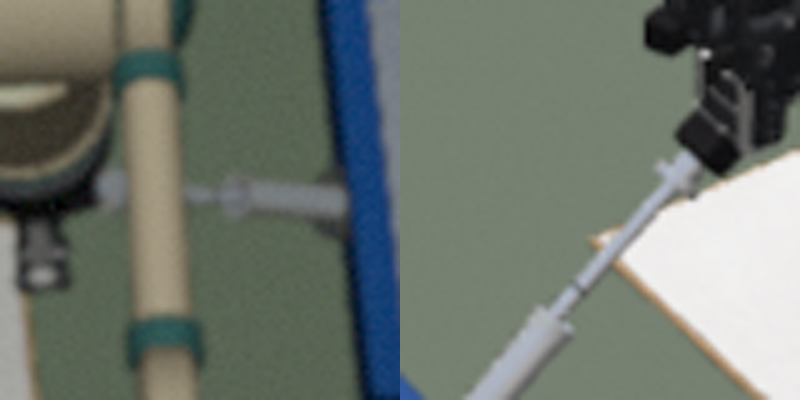

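The rod has entered the mouth: the collar is still well out, and the inner ring is at the rim near (575,290) in the crop. I'll carry on along the neck axis and watch the force.

```bash
python3 -m handwheel '[[[-0.0077,0.0005,0.0064],0],[[-0.0077,0.0005,0.0064],0],[[0,0,0],0]]'|sed -n '1,4p'; python3 -m handwheel '[[[-0.0077,0,0.0064],0],[[-0.0077,0,0.0064],0],[[0,0,0],0]]'|sed -n '1,4p'
```

```text
clock: 11.7
position: [0.5561, 0.0825, 0.1855]
ee_rot: [-0.0, 0.672, 0.741, -0.001]
contact_force: [-0.8, 0.3, -3.0]
clock: 11.95
position: [0.5576, 0.067, 0.1725]
ee_rot: [-0.0, 0.672, 0.741, -0.001]
contact_force: [0.3, -0.0, -3.5]
```

```bash
python3 -m handwheel '[[[-0.008,0,0.005],0],[[0,0,0],0]]'|sed -n '1,4p'; python3 -m handwheel '[[[-0.008,0,0.005],0],[[0,0,0],0]]'|sed -n '1,4p'
python3 - <<'E'
from h import *
from scipy.optimize import least_squares
i,_,_=shot("scene","s6.png"); cv2.imwrite("pics/c7.png",cv2.resize(i[140:230,200:300,::-1],(660,594),interpolation=cv2.INTER_CUBIC))
E
```

```text
clock: 12.12
position: [0.5586, 0.0596, 0.1681]
ee_rot: [-0.0, 0.672, 0.741, -0.001]
contact_force: [0.5, 0.3, -4.0]
clock: 12.28
position: [0.5595, 0.0517, 0.1633]
ee_rot: [-0.0, 0.672, 0.741, -0.001]
contact_force: [0.1, 0.8, -4.6]
```

View pics/c7.png

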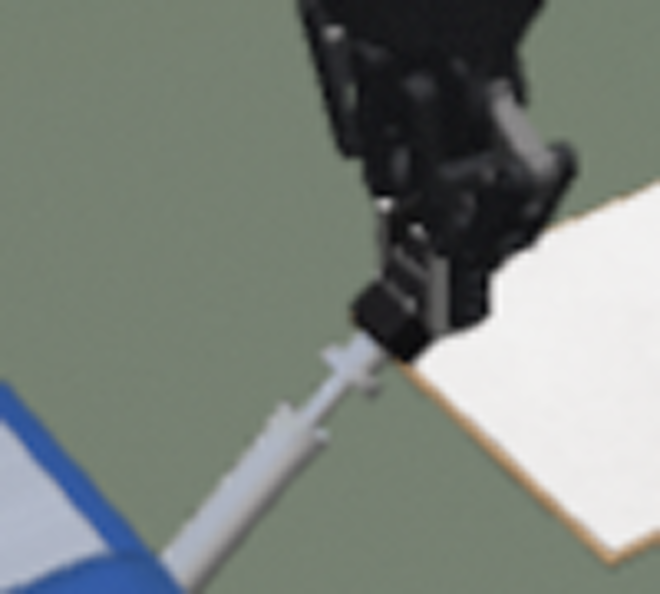

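The collar is at crop (350,372) and the mouth at (303,420), about 25 mm apart. I'll push on until the collar stops.

```bash
for k in 1; do python3 -m handwheel '[[[-0.0065,0,0.0045],0],[[0,0,0],0]]'|sed -n '1,4p'; python3 -m handwheel '[[[-0.0065,0,0.0045],0],[[0,0,0],0]]'|sed -n '1,4p'; python3 -m handwheel '[[[-0.003,0,0.0022],0],[[0,0,0],0]]'|sed -n '1,4p';python3 -m handwheel '[[[-0.0025,0,0.002],0],[[0,0,0],0]]'|sed -n '1,4p'; done
```

```text
clock: 12.5
position: [0.5602, 0.0455, 0.1591]
ee_rot: [0.0, 0.671, 0.741, -0.0]
contact_force: [0.7, 0.5, -3.7]
clock: 12.67
position: [0.5609, 0.0389, 0.1545]
ee_rot: [0.0, 0.671, 0.741, -0.0]
contact_force: [0.7, 1.4, -4.5]
clock: 12.83
position: [0.5611, 0.0364, 0.1526]
ee_rot: [0.0, 0.671, 0.741, -0.0]
contact_force: [0.4, 2.0, -5.1]
clock: 13.0
position: [0.5614, 0.0356, 0.152]
ee_rot: [-0.001, 0.672, 0.741, 0.001]
contact_force: [-2.0, 6.1, 1.7]
```

```bash
python3 -m handwheel '[[[-0.0025,0,0.002],0],[[0,0,0],0],[[0,0,0],0]]'|sed -n '1,4p'; python3 -m handwheel '[[[-0.0015,0,0.0013],0],[[0,0,0],0],[[0,0,0],0]]'|sed -n '1,8p'
python3 - <<'E'
from h import *
i,_,_=shot("scene","s7.png")
print(proj("s7.png",[.5645,-.0015,.1147]),i[192:212,236:262].sum(2)//8)
E
```

```text
clock: 13.25
position: [0.5614, 0.0354, 0.1518]
ee_rot: [-0.002, 0.672, 0.741, 0.003]
contact_force: [-4.9, 12.8, 12.8]
clock: 13.5
position: [0.5614, 0.0354, 0.1518]
ee_rot: [-0.002, 0.672, 0.74, 0.004]
contact_force: [-6.7, 14.9, 19.4]
width: 0.023
gripper_force: 43.8
[245.22010382 204.13998465] [[45 45 44 45 45 45 45 44 45 45 43 33 16 11 11 11 12 12 19 30 32 14 16 29
  35 31]
 [44 45 45 44 44 44 44 44 45 45 40 25 12 11 12 11 11 11 13 22 29 21 16 29
  35 30]
 [44 45 44 45 45 45 45 44 45 44 39 20  9 11 11 12 12 12 12 11 14 16 18 29
  35 30]
 [45 44 44 44 45 45 45 44 44 45 43 34 17  9 11 12 11 12 11 10  6  6 17 30
  35 30]
 [44 45 45 45 45 45 44 45 45 45 45 42 37 26 11 11 12 12  9  6  6  6 13 26
  35 33]
 [44 44 45 45 45 45 45 45 44 44 44 49 57 51 24  9 11 10  6  7  7  5  7 18
  31 37]
 [45 45 44 45 44 44 45 47 49 45 49 59 66 64 50 24  9  6  6  6  4  5  6 19
  35 42]
 [44 45 44 44 44 45 45 52 60 58 57 66 67 66 62 47 25  5  5  5  6  5 12 30
  42 45]
 [44 44 44 45 44 45 48 56 66 65 63 66 67 66 61 49 34 20 10  6  6 12 29 41
  45 45]
 [45 45 45 45 45 47 57 64 65 67 66 63 62 62 52 41 37 3
[... 159 characters left out ...]
41 44 44 45 44 44 45 44 45
  45 45]
 [44 44 44 46 56 67 67 67 66 63 59 58 57 52 47 48 48 45 45 44 44 45 44 45
  45 44]
 [45 44 45 51 62 67 68 67 64 62 58 53 47 44 39 41 44 45 44 45 44 45 45 44
  45 45]
 [44 42 49 65 67 68 68 66 63 60 56 48 41 37 33 37 44 45 45 45 45 44 45 44
  44 45]
 [45 47 57 68 68 68 68 64 62 58 51 43 36 37 40 43 44 45 45 45 45 44 44 44
  45 44]
 [48 57 65 68 68 68 66 64 60 53 45 39 39 43 45 45 44 45 45 44 45 45 44 45
  44 45]
 [54 65 68 68 68 66 64 61 53 44 38 39 43 45 44 45 44 45 44 45 44 45 45 45
  45 45]
 [62 67 68 68 67 64 61 54 45 37 38 43 45 44 45 44 45 45 44 44 45 44 45 44
  44 45]
 [67 68 68 67 65 62 55 47 38 38 42 44 44 44 45 45 45 45 45 45 44 45 44 45
  45 44]]
```

The collar is seated: motion stopped dead at the predicted place, the axial push rose to about 25 N, and the pixels show no gap between collar and rim. Drawing it straight out along the neck axis.

```bash
python3 -m handwheel '[[[0.0077,0,-0.0064],0],[[0.0077,0,-0.0064],0],[[0.0115,0,-0.0096],0],[[0,0,0],0]]' - 35|sed -n '1,8p'; python3 -m handwheel '[[[0.0154,0,-0.0128],0],[[0.0154,0,-0.0128],0],[[0.0154,0,-0.0128],0],[[0,0,0],0]]'|sed -n '1,4p';  python3 -m handwheel '[[[0.0154,0,-0.0128],0],[[0.0154,0,-0.0128],0],[[0.0154,0,-0.0128],0],[[0,0,-0.03],0],[[0,0,0],0]]'
python3 m.py
python3 - <<'E'
from h import *
from scipy.optimize import least_squares
a,_,_=shot("top","t8.png");b,_,_=shot("scene","s8.png");t=tcp();print(t.round(4))
for th in(30,35,40,45):
  q=np.radians(th);p=t@np.r_[-.1525*np.cos(q),0,.0130+.1525*np.sin(q),1];print(th,p[:3].round(3),proj("s8.png",p[:3]).round(1),proj("t8.png",p[:3]).round(1))
d=b.astype(int)-np.load("pics/scene0.png.npz")["img"];m=np.abs(d).sum(2)>40
for r in range(120,200,3): 
  c=np.where(m[r,200:330])[0]+200; print(r,(c.min(),c.max(),len(c)) if len(c) else None,end="; ")
E
```

```text
clock: 13.88
position: [0.5601, 0.0587, 0.172]
ee_rot: [0.001, 0.671, 0.741, 0.001]
contact_force: [0.3, 2.8, -1.1]
width: 0.0233
gripper_force: 41.0
clock: 14.22
position: [0.5562, 0.1052, 0.2111]
ee_rot: [0.002, 0.671, 0.742, 0.002]
contact_force: [-0.4, 0.7, -0.6]
clock: 14.63
position: [0.553, 0.1492, 0.2815]
ee_rot: [0.004, 0.671, 0.742, 0.003]
contact_force: [1.2, -0.9, 0.2]
width: 0.0237
gripper_force: 41.2
row 179.0 angle 41.53253119938867 [0.553  0.1492 0.2815]
[[-9.800e-02  9.952e-01 -2.000e-04  5.502e-01]
 [ 9.952e-01  9.800e-02 -1.400e-03  1.482e-01]
 [-1.400e-03 -3.000e-04 -1.000e+00  2.762e-01]
 [ 0.000e+00  0.000e+00  0.000e+00  1.000e+00]]
30 [0.563 0.017 0.187] [251.4 176.1] [275.  162.9]
35 [0.562 0.024 0.176] [254.2 179. ] [272.  164.1]
40 [0.562 0.032 0.165] [257.4 181.5] [268.6 165.3]
45 [0.561 0.041 0.156] [260.8 183.6] [265.  166.5]
120 (np.int64(200), np.int64(316), 52); 123 (np.int64(200), np.int64(314), 49); 126 (np.int64(200), np.int64(312), 47); 129 (np.int64(200), np.int64(312), 47); 132 (np.int64(200), np.int64(310), 44); 135 (np.int64(200), np.int64(303), 32); 138 (np.int64(200), np.int64(301), 29); 141 (np.int64(286), np.int64(292), 7); 144 (np.int64(284), np.int64(293), 7); 147 (np.int64(281), np.int64(284), 4); 150 (np.int64(278), np.int64(282), 5); 153 (np.int64(276), np.int64(281), 5); 156 (np.int64(273), np.int64(277), 5); 159 (np.int64(271), np.int64(274), 4); 162 (np.int64(269), np.int64(271), 3); 165 (np.int64(266), np.int64(269), 4); 168 (np.int64(263), np.int64(268), 5); 171 (np.int64(260), np.int64(265), 5); 174 (np.int64(258), np.int64(329), 9); 177 (np.int64(319), np.int64(329), 11); 180 (np.int64(312), np.int64(329), 18); 183 (np.int64(307), np.int64(329), 23); 186 (np.int64(305), np.int64(329), 25); 189 (np.int64(296), np.int64(322), 27); 192 (np.int64(287), np.int64(300), 14); 195 (np.int64(280), np.int64(291), 12); 198 (np.int64(274), np.int64(282), 9);
```

The rod is right out, still about 40° tip-down, with its tip at scene pixel (258,175). To level it without touching the wetted length, I'll turn back and drag the front of the grip's underside over the neck tube.

```bash
python3 -m handwheel '[[[0,0,0],0.1205],[[0,0,0],0.1205],[[0,0,0],0.1205],[[0,0,0],0.1205],[[0,0,0],0.1205]]' >/dev/null; python3 -m handwheel '[[[0,0,0],0.1205],[[0,0,0],0.1205],[[0,0,0],0.1205],[[0,0,0],0.1205],[[0,0,0],0.1205]]' >/dev/null;python3 -m handwheel '[[[0,0,0],0.1205],[[0,0,0],0.1205],[[0,0,0],0.1205],[[0,0.0397,0],0],[[0,0.0397,0],0]]' >/dev/null;python3 -m handwheel '[[[0,0.0397,0],0],[[0,0.0397,0],0],[[0,0,0.03],0],[[0,0,0.03],0],[[0,0,0],0]]'
python3 m.py
python3 - <<'E'
from h import *
t=tcp();C=np.array([.5655,-.010,.108]);print(t.round(4));print("tube rel pivot (tool)",(t[:3,:3].T@(C-t[:3,3])-[0,0,.013]).round(4))
E
```

```text
clock: 16.45
position: [0.5615, -0.0102, 0.2096]
ee_rot: [-0.001, 0.999, 0.05, -0.007]
contact_force: [-0.8, 0.1, -1.9]
width: 0.0233
gripper_force: 40.9
row 178.0 angle 40.26400729898179 [ 0.5615 -0.0102  0.2096]
[[ 9.948e-01  1.010e-01 -1.070e-02  5.631e-01]
 [ 1.010e-01 -9.949e-01  9.000e-04 -9.600e-03]
 [-1.050e-02 -1.900e-03 -9.999e-01  2.124e-01]
 [ 0.000e+00  0.000e+00  0.000e+00  1.000e+00]]
tube rel pivot (tool) [0.0035 0.0008 0.0914]
```

```bash
python3 -m handwheel '[[[0.005,0,0.02],0],[[0,0,0.022],0],[[0,0,0.005],0],[[0,0,0],0],[[0,0,0],0]]'|sed -n '2,4p'; python3 -m handwheel '[[[0,0,0.004],0],[[0,0,0],0],[[0,0,0],0]]'|sed -n '2,4p';python3 -m handwheel '[[[0,0,0.003],0],[[0,0,0],0],[[0,0,0],0]]'|sed -n '2,4p'; python3 m.py
```

```text
position: [0.5719, -0.0082, 0.1709]
ee_rot: [0.0, 0.999, 0.052, 0.001]
contact_force: [0.5, 0.9, -1.5]
position: [0.5717, -0.0083, 0.1668]
ee_rot: [0.0, 0.999, 0.051, 0.001]
contact_force: [-0.0, 0.2, -1.6]
position: [0.5713, -0.0083, 0.1629]
ee_rot: [0.0, 0.999, 0.051, -0.0]
contact_force: [0.3, -0.2, -1.8]
row 178.33333333333334 angle 40.499838058370436 [ 0.5713 -0.0083  0.1629]
```

```bash
python3 -m handwheel '[[[-0.003,0,0.001],0],[[0,0,0.002],0],[[0,0,0],0]]'|sed -n '2,4p'; python3 -m handwheel '[[[0,0,0.002],0],[[0,0,0],0],[[0,0,0],0]]'|sed -n '2,4p';python3 -m handwheel '[[[0,0,0.002],0],[[0,0,0],0],[[0,0,0],0]]'|sed -n '2,4p'; python3 m.py
```

```text
position: [0.5679, -0.0086, 0.1595]
ee_rot: [-0.0, 0.999, 0.051, -0.0]
contact_force: [-1.0, -0.7, -1.6]
position: [0.5683, -0.0086, 0.1577]
ee_rot: [0.0, 0.999, 0.051, -0.0]
contact_force: [0.2, 1.0, -1.3]
position: [0.5683, -0.0086, 0.1557]
ee_rot: [-0.0, 0.999, 0.051, -0.0]
contact_force: [-0.4, 0.6, -0.8]
row 179.0 angle 41.02388967833527 [ 0.5683 -0.0086  0.1557]
```

```bash
python3 -m handwheel '[[[0,0,0.0015],0],[[0,0,0],0],[[0,0,0],0]]'|sed -n '2,4p'; python3 -m handwheel '[[[0,0,0.0015],0],[[0,0,0],0],[[0,0,0],0]]'|sed -n '2,4p'; python3 m.py
```

```text
position: [0.5683, -0.0086, 0.1543]
ee_rot: [0.0, 0.999, 0.051, -0.0]
contact_force: [-0.3, 0.0, -1.2]
position: [0.5686, -0.0086, 0.1537]
ee_rot: [0.0, 0.999, 0.051, 0.0]
contact_force: [-2.0, 0.8, 4.0]
row 178.0 angle 40.232482325893564 [ 0.5686 -0.0086  0.1537]
```

```bash
python3 -m handwheel '[[[0.003,0,0.0005],0],[[0.003,0,0.0005],0],[[0.003,0,0.0005],0],[[0,0,0],0]]'|sed -n '1,4p'; python3 m.py; python3 -m handwheel '[[[0.003,0,0.001],0],[[0.003,0,0.0015],0],[[0,0,0],0]]'|sed -n '2,4p'; python3 m.py
```

```text
clock: 19.15
position: [0.5729, -0.0081, 0.1517]
ee_rot: [0.0, 0.999, 0.052, -0.005]
contact_force: [-10.3, -0.5, 11.9]
row 177.0 angle 39.446984225158396 [ 0.5729 -0.0081  0.1517]
position: [0.5783, -0.0075, 0.1488]
ee_rot: [0.0, 0.999, 0.052, -0.006]
contact_force: [-10.3, -1.9, 10.7]
row 177.0 angle 39.44992104949292 [ 0.5783 -0.0075  0.1488]
```

Run:
```python
from h import *
d=optics.get_image("wrist");he,K=d["hand_eye"],d["camera_matrix"];im=d["img"].astype(int).sum(2);o=np.load("pics/w3.png.npz")["img"].astype(int).sum(2);o2=np.load("pics/w2.png.npz")["img"].astype(int).sum(2)
for y in range(150,345,4): print(y,o2[y,253],o[y,253],im[y,253],end=" | ")
# band rows predicted for given angle: grip rear-top & front-top, collar
ih=np.linalg.inv(he)
def row(l,hh,th,zc=.013):
    p=np.array([0,0,zc])-l*np.array([np.cos(th),0,-np.sin(th)])+hh*np.array([-np.sin(th),0,-np.cos(th)]);c=ih@np.r_[p,1];u=K@c[:3];return u[1]/u[2]
print()
for a in(0,10,20,30,40): q=np.radians(a);print(a,[round(row(l,.012,q)) for l in(-.0445,-.011,.011,.0305)],round(row(.0435,.012,q)))
```

```text
150 378 394 387 | 154 384 390 392 | 158 367 371 392 | 162 6 291 386 | 166 39 45 396 | 170 99 77 391 | 174 178 64 388 | 178 200 86 250 | 182 195 65 88 | 186 209 113 87 | 190 199 111 80 | 194 195 126 70 | 198 206 127 89 | 202 181 116 92 | 206 210 126 89 | 210 393 118 102 | 214 180 115 175 | 218 185 127 196 | 222 171 124 145 | 226 178 380 101 | 230 386 123 105 | 234 197 130 122 | 238 173 140 106 | 242 159 130 113 | 246 175 355 116 | 250 183 122 378 | 254 369 120 107 | 258 174 123 130 | 262 161 336 111 | 266 155 128 367 | 270 150 103 101 | 274 399 119 125 | 278 156 220 116 | 282 151 211 347 | 286 148 120 112 | 290 150 128 124 | 294 373 262 315 | 298 141 140 97 | 302 147 125 114 | 306 138 126 313 | 310 130 119 108 | 314 115 119 132 | 318 124 509 119 | 322 280 513 431 | 326 507 398 476 | 330 509 401 449 | 334 509 522 492 | 338 254 304 308 | 342 63 53 42 | 
0 [166, 244, 290, 327] 350
10 [177, 251, 291, 322] 341
20 [192, 257, 291, 316] 330
30 [212, 264, 290, 308] 318
40 [234, 271, 287, 299] 306
```

```bash
cat > b.py <<'E'
from h import *
from scipy.optimize import least_squares
from scipy.signal import find_peaks
d=optics.get_image("wrist");he,K=d["hand_eye"],d["camera_matrix"];ih=np.linalg.inv(he)
def row(l,th,zc,hh=.012):
    p=np.array([0,0,zc])-l*np.array([np.cos(th),0,-np.sin(th)])+hh*np.array([-np.sin(th),0,-np.cos(th)]);c=ih@np.r_[p,1];u=K@c[:3];return u[1]/u[2]
def bands(im):
    v=im.astype(int).sum(2)[:,250:258].mean(1);p,_=find_peaks(v[200:312],height=230,distance=6);p=p+200
    return np.array([np.sum(np.arange(i-2,i+3)*v[i-2:i+3])/v[i-2:i+3].sum() for i in p])
b0=bands(np.load("pics/w2.png.npz")["img"])
L=[least_squares(lambda l:row(l[0],0,.0146)-y,[0]).x[0] for y in b0]
def ang(im,lab):
    b=bands(im)
    if len(b)!=len(L): print(lab,"bands",b.round(1),b0.round(1));return
    r=least_squares(lambda p:[row(l+p[1],p[0],.0146)-y for l,y in zip(L,b)],[.4,0]);print(lab,"angle",np.degrees(r.x[0]).round(1),"shift",r.x[1].round(4),"res",np.abs(r.fun).max().round(1))
if __name__=="__main__":
    print(b0.round(1),np.round(L,4));ang(np.load("pics/w3.png.npz")["img"],"w3");ang(d["img"],"now")
E
python3 b.py
```

```text
[208.9 231.1 252.9 273.8 293.2] [-0.0262 -0.0162 -0.006   0.0041  0.0139]
w3 angle 14.5 shift 0.0013 res 0.3
now angle 20.9 shift 0.0116 res 0.5
```

```bash
cat >> b.py <<'E'
def ang3(im,lab):
    b=bands(im)
    if len(b)!=len(L): print(lab,"bands",b.round(1));return
    r=least_squares(lambda p:np.r_[[row(l+p[1],p[0],p[2])-y for l,y in zip(L,b)],(p[2]-.0146)/.01],[.4,0,.0146],x_scale=[.1,.01,.01]);print(lab,"angle3",np.degrees(r.x[0]).round(1),"shift",r.x[1].round(4),"zc",r.x[2].round(4),"res",np.abs(r.fun).max().round(1))
if __name__=="__main__": ang3(np.load("pics/w3.png.npz")["img"],"w3");ang3(d["img"],"now")
E
python3 b.py
```

```text
[208.9 231.1 252.9 273.8 293.2] [-0.0262 -0.0162 -0.006   0.0041  0.0139]
w3 angle 14.5 shift 0.0013 res 0.3
now angle 20.9 shift 0.0116 res 0.5
w3 angle3 15.1 shift 0.0005 zc 0.0136 res 0.3
now angle3 21.6 shift 0.0102 zc 0.013 res 0.5
```

```bash
python3 -m handwheel '[[[0,0,-0.012],0],[[-0.009,0,0],0],[[0,0,0],0],[[0,0,0],0]]'|sed -n '1,4p'; python3 b.py|tail -2; python3 -m handwheel '[[[0,0,0.003],0],[[0,0,0.002],0],[[0,0,0],0]]'|sed -n '2,4p';python3 -m handwheel '[[[0,0,0.002],0],[[0,0,0],0],[[0,0,0],0]]'|sed -n '2,4p';python3 -m handwheel '[[[0,0,0.002],0],[[0,0,0],0],[[0,0,0],0]]'|sed -n '2,4p'; python3 b.py|tail -1
```

```text
clock: 19.98
position: [0.5736, -0.008, 0.1603]
ee_rot: [-0.0, 0.999, 0.051, -0.0]
contact_force: [-0.1, -0.6, -1.3]
w3 angle3 15.1 shift 0.0005 zc 0.0136 res 0.3
now angle3 22.5 shift 0.0093 zc 0.0121 res 0.5
position: [0.574, -0.0079, 0.1548]
ee_rot: [-0.0, 0.999, 0.051, -0.001]
contact_force: [-0.5, 0.6, -0.7]
position: [0.5743, -0.008, 0.1536]
ee_rot: [0.0, 0.999, 0.051, -0.0]
contact_force: [-0.7, 0.1, -1.8]
position: [0.5743, -0.008, 0.1518]
ee_rot: [0.0, 0.999, 0.051, -0.0]
contact_force: [0.5, 0.1, -1.5]
now angle3 22.5 shift 0.0096 zc 0.0126 res 0.5
```

```bash
python3 -m handwheel '[[[0,0,0.0015],0],[[0,0,0],0],[[0,0,0],0]]'|sed -n '2,4p';python3 -m handwheel '[[[0,0,0.0015],0],[[0,0,0],0],[[0,0,0],0]]'|sed -n '2,4p'; python3 -m handwheel '[[[0,0,0.0015],0],[[0,0,0],0],[[0,0,0],0]]'|sed -n '2,4p'; python3 b.py|tail -1
```

```text
position: [0.5743, -0.008, 0.1503]
ee_rot: [0.0, 0.999, 0.051, -0.0]
contact_force: [-0.0, -0.5, -1.4]
position: [0.5744, -0.008, 0.1489]
ee_rot: [0.0, 0.999, 0.051, 0.0]
contact_force: [0.2, 0.1, -0.4]
position: [0.5746, -0.008, 0.1482]
ee_rot: [0.0, 0.999, 0.051, 0.001]
contact_force: [-0.5, -0.1, 4.0]
now angle3 22.5 shift 0.0093 zc 0.0122 res 0.5
```

```bash
python3 -m handwheel '[[[0,0,-0.012],0],[[0.013,0,0],0],[[0,0,0],0],[[0,0,0.003],0],[[0,0,0],0]]'|sed -n '2,4p'; python3 -m handwheel '[[[0,0,0.003],0],[[0,0,0.002],0],[[0,0,0],0]]'|sed -n '2,4p';python3 -m handwheel '[[[0,0,0.003],0],[[0,0,0],0]]'|sed -n '2,4p'; python3 b.py|tail -1; python3 -m handwheel '[[[0,0,0.002],0],[[0,0,0],0]]'|sed -n '2,4p'; python3 b.py|tail -1
```

```text
position: [0.586, -0.0066, 0.1549]
ee_rot: [-0.0, 0.999, 0.051, -0.002]
contact_force: [-0.2, 0.2, -2.2]
position: [0.5871, -0.0066, 0.1527]
ee_rot: [-0.0, 0.999, 0.051, 0.0]
contact_force: [-1.4, 1.0, 8.4]
position: [0.5883, -0.0065, 0.1512]
ee_rot: [0.0, 0.999, 0.051, 0.002]
contact_force: [-1.2, -0.3, 14.0]
now angle3 19.3 shift 0.0107 zc 0.0133 res 0.3
position: [0.5891, -0.0064, 0.15]
ee_rot: [0.0, 0.999, 0.051, 0.003]
contact_force: [-0.6, 1.0, 16.3]
now angle3 16.7 shift 0.0109 zc 0.0133 res 0.4
```

```bash
python3 -m handwheel '[[[0,0,0.002],0],[[0,0,0.001],0],[[0,0,0],0]]'|sed -n '2,4p'; python3 b.py|tail -1;  python3 -m handwheel '[[[0,0,0.002],0],[[0,0,0.001],0],[[0,0,0],0]]'|sed -n '2,4p'; python3 b.py|tail -1
```

```text
position: [0.5904, -0.0063, 0.148]
ee_rot: [0.0, 0.999, 0.051, 0.005]
contact_force: [0.0, 1.9, 18.3]
now bands [244.9 263.9 281.2 297.2]
position: [0.5917, -0.0062, 0.1457]
ee_rot: [0.0, 0.999, 0.051, 0.006]
contact_force: [2.5, 2.4, 20.0]
now bands [241.9 262.1 281.  298.1]
```

```bash
sed -i 's/if len(b)!=len(L): print(lab,"bands",b.round(1));return/n=min(len(b),5);b=b[:n]/' b.py; python3 b.py|tail -1; python3 -m handwheel '[[[0,0,0.002],0],[[0,0,0.001],0],[[0,0,0],0]]'|sed -n '2,4p'; python3 b.py|tail -1
```

```text
now angle3 9.1 shift 0.011 zc 0.0125 res 0.3
position: [0.5929, -0.0061, 0.1432]
ee_rot: [0.0, 0.999, 0.051, 0.008]
contact_force: [4.7, 2.5, 21.3]
now angle3 4.1 shift 0.0106 zc 0.0114 res 0.5
```

```bash
python3 -m handwheel '[[[0,0,0.002],0],[[0,0,0.0005],0],[[0,0,0],0]]'|sed -n '2,4p'; python3 b.py|tail -1; python3 -m handwheel '[[[0,0,-0.02],0],[[0,0,-0.03],0],[[0,0,-0.03],0],[[0,0,0],0]]' - 60; python3 b.py|tail -1
```

```text
position: [0.5936, -0.0061, 0.1413]
ee_rot: [0.0, 0.999, 0.051, 0.009]
contact_force: [4.5, 3.6, 23.4]
now angle3 0.2 shift 0.0112 zc 0.0121 res 0.4
clock: 24.32
position: [0.5901, -0.007, 0.2207]
ee_rot: [0.001, 0.999, 0.051, 0.005]
contact_force: [1.6, -0.6, -0.2]
width: 0.0227
gripper_force: 59.9
now angle3 2.8 shift 0.0093 zc 0.0093 res 0.6
```

```bash
python3 -m handwheel '[[[-0.0101,-0.0397,0],0],[[-0.0101,-0.0397,0],0],[[-0.0101,-0.0397,0],0],[[-0.0101,-0.0397,0],0],[[-0.0101,-0.0397,0],0]]'>/dev/null; python3 -m handwheel '[[[-0.0101,-0.0397,0],0],[[-0.0101,-0.0397,0],0],[[-0.0101,-0.0397,0],0],[[-0.0101,-0.0397,0],0],[[-0.0101,-0.0397,0],0]]'>/dev/null; python3 -m handwheel '[[[0,0,0],-0.1205],[[0,0,0],-0.1205],[[0,0,0],-0.1205],[[0,0,0],-0.1205],[[0,0,0],-0.1205]]' >/dev/null;python3 -m handwheel '[[[0,0,0],-0.1205],[[0,0,0],-0.1205],[[0,0,0],-0.1205],[[0,0,0],-0.1205],[[0,0,0],-0.1205]]' >/dev/null; python3 -m handwheel '[[[0,0,0],-0.1205],[[0,0,0],-0.1205],[[0,0,0],-0.1205],[[0,0,0.03],0],[[0,0,0.03],0]]' >/dev/null;  python3 -m handwheel '[[[0,0,0.03],0],[[0,0,0.02],0],[[0,0,0],0],[[0,0,0],0]]'
python3 b.py|tail -1
python3 - <<'E'
from h import *
a,_,_=shot("top","t9.png");b,_,_=shot("scene","s9.png");t=tcp();print(t.round(4))
print("blotter",np.mean([onz("top0.png",p,.004) for p in((155,183),(239,175),(244,241),(160,246))],0))
for l in(.0575,.163): p=t@np.r_[-l,0,.012,1];print(p[:3].round(3),proj("s9.png",p[:3]).round(1),proj("t9.png",p[:3]).round(1))
for n,im in(("scene0.png",b),("top0.png",a)):
  m=(np.abs(im.astype(int)-np.load("pics/"+n+".npz")["img"]).sum(2)>45)
  if n[0]=="s":
    for c in range(250,370,5): r=np.where(m[60:210,c])[0]+60; print(c,r.tolist()[:14],end="; ")
  else:
    for c in range(120,240,6): r=np.where(m[150:240,c])[0]+150; print(c,r.tolist()[:14],end="; ")
  print()
E
```

```text
clock: 26.78
position: [0.4445, 0.3768, 0.1027]
ee_rot: [-0.001, 0.671, 0.741, -0.003]
contact_force: [0.1, -0.2, -1.0]
width: 0.0236
gripper_force: 59.8
now angle3 2.6 shift 0.0094 zc 0.0094 res 0.6
[[-0.0983  0.9952  0.0022  0.447 ]
 [ 0.9952  0.0983  0.0014  0.3784]
 [ 0.0011  0.0023 -1.      0.1061]
 [ 0.      0.      0.      1.    ]]
blotter [0.46486408 0.22206546 0.004     ]
[0.453 0.321 0.094] [335.  148.4] [156.7 211.7]
[0.463 0.216 0.094] [303.6 161.4] [197.3 207.8]
250 []; 255 []; 260 []; 265 []; 270 []; 275 [197, 198, 199, 200]; 280 [195, 196, 197, 198]; 285 [193, 194, 195, 196, 197]; 290 [192, 193, 194, 195]; 295 [190, 191, 192, 193]; 300 [188, 189, 190, 191, 192]; 305 [187, 188, 189, 190]; 310 [160, 161, 162, 183, 184, 185, 186, 187, 188, 189, 190, 191]; 315 [157, 158, 159, 179, 180, 181, 182, 183, 184, 185, 186, 187, 188, 189]; 320 [154, 155, 157, 177, 178, 179, 180, 181, 182, 183, 184, 185, 186, 187]; 325 [151, 152, 153, 154, 175, 176, 177, 178, 179, 180, 181, 182, 183, 184]; 330 [149, 150, 151, 173, 174, 175, 176, 177, 178, 179, 180, 181, 182, 183]; 335 [105, 106, 107
[... 734 characters left out ...]
17, 218, 219]; 144 [209, 210, 211, 212, 213, 214, 215, 216, 217, 218, 219]; 150 [212, 213, 214, 215]; 156 [213, 214]; 162 [211, 212, 213, 214, 215]; 168 [200, 201, 202, 203, 204, 205, 206, 207, 208, 209, 211, 212, 213, 214]; 174 [200, 201, 202, 203, 204, 205, 206, 207, 208, 209, 211, 212, 213]; 180 [200, 201, 202, 203, 204, 205, 206, 207, 208, 209, 211, 212, 213]; 186 [200, 201, 202, 203, 204, 205, 206, 207, 208, 209, 210, 211, 212, 213]; 192 [200, 201, 202, 203, 204, 205, 206, 207, 208, 209, 211, 212]; 198 [202, 203, 204, 205, 206, 207, 208, 209]; 204 [204, 205, 206, 207]; 210 [205, 206, 207]; 216 [204, 205, 206, 207]; 222 [204, 205, 206, 207]; 228 [204, 205, 206, 207]; 234 [205, 206, 207];
```

Run:
```python
from h import *
from scipy.optimize import least_squares
t=tcp();b=np.load("pics/s9.png.npz")["img"].astype(int);o=np.load("pics/scene0.png.npz")["img"].astype(int)
w=np.abs(b-o).sum(2).astype(float);
for c in range(302,312): print(c,w[156:168,c].astype(int).tolist())
P=[]
for c in range(311,334,1):
    r=np.arange(140,168);v=np.where(w[140:168,c]>30,w[140:168,c],0); 
    if v.sum()>0: P.append((c,(r*v).sum()/v.sum()))
P=np.array(P);f=np.polyfit(P[:,0],P[:,1],1);print("line slope",f[0],"at335",np.polyval(f,335),"at308",np.polyval(f,308),np.std(P[:,1]-np.polyval(f,P[:,0])))
def pr(p,l): th,zc=p; return proj("s9.png",(t@np.r_[-l*np.cos(th),0,zc+l*np.sin(th),1])[:3])
r=least_squares(lambda p:[ (lambda q:q[1]-np.polyval(f,q[0]))(pr(p,l)) for l in(.07,.09,.11,.13,.15)],[.05,.012],x_scale=[.1,.01]);print("theta",np.degrees(r.x[0]),"zc",r.x[1],r.fun.round(2))
for l in(.15,.155,.16,.165): print(l,pr(r.x,l))
```

```text
302 [4, 10, 5, 5, 7, 2, 10, 2, 8, 1, 4, 5]
303 [2, 7, 1, 4, 2, 1, 7, 3, 6, 4, 7, 6]
304 [6, 4, 7, 6, 4, 3, 6, 1, 5, 0, 3, 3]
305 [7, 4, 2, 2, 5, 3, 8, 1, 2, 6, 5, 3]
306 [2, 6, 3, 3, 3, 6, 45, 29, 31, 3, 3, 3]
307 [2, 6, 1, 8, 6, 63, 170, 87, 73, 13, 4, 6]
308 [1, 3, 2, 4, 31, 147, 196, 68, 44, 5, 5, 3]
309 [1, 4, 11, 4, 92, 168, 178, 37, 10, 3, 3, 4]
310 [5, 3, 3, 27, 144, 188, 99, 31, 6, 3, 4, 3]
311 [6, 4, 12, 87, 170, 155, 39, 12, 3, 1, 1, 3]
line slope -0.5622526627458201 at335 146.96081416913728 at308 162.14163606327443 0.21238375996885167
theta 8.444398630128322 zc -0.001620566119625048 [-0.  0.  0. -0.  0.]
0.15 [307.97357011 162.15649634]
0.155 [306.45554925 163.01000761]
0.16 [304.93359808 163.86572871]
0.165 [303.40770134 164.72366822]
```

```bash
cat > g.py <<'E'
from h import *
import sys
from scipy.optimize import least_squares
t=tcp();S,Tn=sys.argv[1:3]
b=np.load(f"pics/{S}.npz")["img"].astype(int);o=np.load("pics/scene0.png.npz")["img"].astype(int);w=np.abs(b-o).sum(2).astype(float)
f=eval(sys.argv[3]); tipc=eval(sys.argv[4])
tp=np.load(f"pics/{Tn}.npz")["img"].astype(int).sum(2);Q=[]
for c in range(160,204,2):
    v=tp[207:222,c];print(c,v.tolist()) if c%8==0 else 0
E
python3 g.py s9.png t9.png 0 0
```

```text
160 [502, 501, 506, 477, 441, 395, 386, 406, 462, 504, 507, 512, 510, 511, 514]
168 [504, 496, 502, 489, 443, 403, 409, 455, 493, 506, 506, 503, 498, 495, 498]
176 [502, 505, 489, 451, 405, 379, 401, 459, 502, 503, 504, 505, 498, 505, 500]
184 [504, 494, 463, 409, 385, 410, 468, 503, 507, 504, 504, 508, 503, 509, 501]
192 [513, 502, 452, 406, 399, 445, 482, 505, 513, 512, 505, 505, 511, 515, 515]
200 [510, 511, 512, 504, 510, 507, 505, 510, 506, 508, 505, 510, 511, 504, 505]
```

```bash
cat > g.py <<'E'
from h import *
import sys
from scipy.optimize import least_squares
def fit(S,Tn,tipcol):
    t=tcp()
    tp=np.load(f"pics/{Tn}.npz")["img"].astype(int).sum(2);Q=[]
    for c in range(150,200):
        v=np.clip(480-tp[204:222,c],0,None)
        if 60<v.sum()<700: Q.append((c,(np.arange(204,222)*v).sum()/v.sum()))
    Q=np.array(Q);end=Q[:,0].max();Q=Q[Q[:,0]>=160]
    b=np.load(f"pics/{S}.npz")["img"].astype(int);w=np.abs(b-np.load("pics/scene0.png.npz")["img"].astype(int)).sum(2);P=[]
    for c in range(tipcol+4,tipcol+26):
        v=np.where(w[130:170,c]>30,w[130:170,c],0);P.append((c,(np.arange(130,170)*v).sum()/v.sum()))
    P=np.array(P)
    fs=np.polyfit(P[:,0],P[:,1],1);ft=np.polyfit(Q[:,0],Q[:,1],1)
    def pt(p,l): th,zc,ps,y=p[:4];return (t@np.r_[-l*np.cos(th)*np.cos(ps),y+l*np.sin(ps),zc+l*np.sin(th),1])[:3]
    def res(p):
        r=[]
        for l in(.07,.09,.11,.13,.15):
            q=proj(S,pt(p,l));r.append(q[1]-np.polyval(fs,q[0]));q=proj(Tn,pt(p,l));r.append(q[1]-np.polyval(ft,q[0]))
        q=proj(S,pt(p,p[4]));r.append(q[0]-tipcol);q=proj(Tn,pt(p,p[4]));r.append((q[0]-end)/2)
        return np.r_[r,p[3]/.002*.5,(p[1]-.012)/.004*.5,p[2]/.03*.5,(p[4]-.16)/.005*.5]
    r=least_squares(res,[.05,.012,0,0,.16],x_scale=[.1,.01,.1,.01,.01])
    print("top slope",ft,"end",end,"th",np.degrees(r.x[0]).round(2),"zc",r.x[1].round(4),"yaw",np.degrees(r.x[2]).round(2),"y",r.x[3].round(4),"ltip",r.x[4].round(4));print(r.fun.round(2));print("tip",pt(r.x,r.x[4]).round(4),"collar",pt(r.x,r.x[4]-.105).round(4))
fit(sys.argv[1],sys.argv[2],int(sys.argv[3]))
E
python3 g.py s9.png t9.png 306
```

```text
top slope [-7.64218300e-02  2.25158804e+02] end 195.0 th 7.37 zc 0.0048 yaw -0.43 y -0.0029 ltip 0.1542
[ 0.48 -0.12  0.29 -0.1   0.09 -0.07 -0.1  -0.05 -0.3  -0.02 -0.44 -0.39
 -0.74 -0.91 -0.13 -0.58]
tip [0.458  0.2259 0.0814] collar [0.4485 0.3296 0.095 ]
```

Run:
```python
from h import *
from scipy.optimize import least_squares
t=np.eye(4);t[:3,:3]=[[-.098,.9952,-.0002],[.9952,.098,-.0014],[-.0014,-.0003,-1]];t[:3,3]=[.5502,.1482,.2762]
b=np.load("pics/s8.png.npz")["img"].astype(int);w=np.abs(b-np.load("pics/scene0.png.npz")["img"].astype(int)).sum(2);P=[]
for r in range(148,172):
    v=np.where(w[r,250:296]>40,w[r,250:296],0);P.append(((np.arange(250,296)*v).sum()/v.sum(),r))
P=np.array(P);f=np.polyfit(P[:,1],P[:,0],1);print(f)
for r in range(170,180): print(r,w[r,252:268].tolist())
for lt in(.150,.1525,.155,.158):
  def pt(p,l):th,zc=p;return (t@np.r_[-l*np.cos(th),-.0015,zc+l*np.sin(th),1])[:3]
  g=least_squares(lambda p:[(lambda q:q[0]-np.polyval(f,q[1]))(proj("s8.png",pt(p,l))) for l in(.07,.1,.13)]+[proj("s8.png",pt(p,lt))[1]-175.2],[.6,.012],x_scale=[.1,.01]);print(lt,np.degrees(g.x[0]),g.x[1],g.fun.round(2))
```

```text
[ -0.85893046 409.13415823]
170 [3, 4, 1, 1, 2, 3, 0, 3, 1, 67, 152, 101, 22, 21, 56, 14]
171 [2, 3, 1, 6, 5, 7, 2, 1, 77, 185, 189, 140, 17, 83, 25, 4]
172 [2, 6, 1, 4, 2, 2, 3, 40, 140, 200, 160, 70, 23, 19, 4, 2]
173 [2, 3, 2, 1, 5, 4, 41, 132, 181, 167, 88, 29, 43, 3, 2, 3]
174 [1, 4, 3, 0, 2, 25, 105, 181, 174, 102, 14, 42, 12, 3, 3, 1]
175 [0, 6, 2, 5, 4, 65, 164, 179, 121, 14, 53, 10, 1, 3, 5, 5]
176 [4, 3, 3, 1, 8, 52, 164, 133, 24, 46, 16, 3, 1, 3, 2, 1]
177 [2, 3, 7, 1, 2, 8, 24, 16, 33, 14, 3, 1, 1, 3, 6, 3]
178 [7, 5, 2, 2, 0, 7, 22, 20, 14, 3, 1, 0, 1, 2, 2, 1]
179 [3, 3, 3, 4, 6, 1, 2, 6, 4, 2, 0, 4, 7, 0, 3, 1]
0.15 41.78472153402166 -0.0011154481136764253 [-1.07 -0.32  0.42  0.87]
0.1525 43.11147273954901 -0.004380520867579661 [-1.46 -0.43  0.6   1.15]
0.155 44.47556128875113 -0.00769954654148297 [-1.84 -0.52  0.79  1.41]
0.158 46.15907102551442 -0.01174193390243876 [-2.3  -0.63  1.03  1.7 ]
```

The fit shows the rod about 7° tip-down (collar at z 0.095, tip at z 0.081), which is not level enough. I'll go back to the tube for a little more correction.

```bash
python3 -m handwheel '[[[0,0,-0.03],0],[[0,0,-0.04],0],[[0,0,-0.04],0.1205],[[0,0,0],0.1205],[[0,0,0],0.1205]]' - 40>/dev/null; python3 -m handwheel '[[[0,0,0],0.1205],[[0,0,0],0.1205],[[0,0,0],0.1205],[[0,0,0],0.1205],[[0,0,0],0.1205]]' >/dev/null; python3 -m handwheel '[[[0,0,0],0.1205],[[0,0,0],0.1205],[[0,0,0],0.1205],[[0,0,0],0.1205],[[0,0,0],0.1205]]' >/dev/null;  python3 -m handwheel '[[[0.0101,0.0397,0],0],[[0.0101,0.0397,0],0],[[0.0101,0.0397,0],0],[[0.0101,0.0397,0],0],[[0.0101,0.0397,0],0]]'>/dev/null; python3 -m handwheel '[[[0.0101,0.0397,0],0],[[0.0101,0.0397,0],0],[[0.0101,0.0397,0],0],[[0.0101,0.0397,0],0],[[0.0101,0.0397,0],0]]'>/dev/null; python3 -m handwheel '[[[0,0,0.03],0],[[0,0,0.025],0],[[0,0,0.008],0],[[0,0,0],0]]'; python3 b.py|tail -1
```

```text
clock: 27.35
position: [0.4482, 0.3793, 0.2206]
ee_rot: [0.0, 0.795, 0.606, 0.006]
contact_force: [-0.8, 0.1, -2.3]
width: 0.0231
gripper_force: 60.1
clock: 29.35
position: [0.586, -0.0067, 0.1508]
ee_rot: [-0.0, 0.999, 0.051, -0.002]
contact_force: [0.0, 0.1, -1.4]
width: 0.0231
gripper_force: 60.1
now angle3 2.6 shift 0.0094 zc 0.0094 res 0.6
```

```bash
python3 -m handwheel '[[[0.003,0,0.003],0],[[0,0,0.003],0],[[0,0,0],0]]' - 40 |sed -n '2,6p'; python3 -m handwheel '[[[0,0,0.003],0],[[0,0,0.002],0],[[0,0,0],0]]'|sed -n '2,4p'; python3 b.py|tail -1;python3 -m handwheel '[[[0,0,0.002],0],[[0,0,0.001],0],[[0,0,0],0]]'|sed -n '2,4p'; python3 b.py|tail -1
```

```text
position: [0.591, -0.0059, 0.1469]
ee_rot: [0.0, 0.999, 0.052, 0.001]
contact_force: [0.5, -0.9, -1.6]
width: 0.0235
gripper_force: 60.1
position: [0.591, -0.0061, 0.1418]
ee_rot: [0.0, 0.999, 0.051, 0.001]
contact_force: [-0.5, 0.9, 3.0]
now angle3 2.6 shift 0.0094 zc 0.0094 res 0.6
position: [0.5912, -0.0062, 0.141]
ee_rot: [0.0, 0.999, 0.051, 0.002]
contact_force: [-2.6, 1.6, 15.0]
now angle3 0.3 shift 0.0111 zc 0.012 res 0.4
```

```bash
python3 -m handwheel '[[[0,0,0.002],0],[[0,0,0.001],0],[[0,0,0],0]]'|sed -n '2,6p'; python3 b.py|tail -1;python3 -m handwheel '[[[0,0,0.002],0],[[0,0,0],0],[[0,0,0],0]]'|sed -n '2,4p'; python3 b.py|tail -1
```

```text
position: [0.5919, -0.0061, 0.1395]
ee_rot: [0.0, 0.999, 0.051, 0.003]
contact_force: [-2.7, 2.0, 21.6]
width: 0.023
gripper_force: 64.0
now angle3 -2.9 shift 0.0109 zc 0.0109 res 0.4
position: [0.5926, -0.006, 0.1381]
ee_rot: [0.0, 0.999, 0.051, 0.004]
contact_force: [-1.5, 1.5, 23.0]
now angle3 -4.9 shift 0.0107 zc 0.0102 res 0.5
```

```bash
python3 -m handwheel '[[[0,0,0.002],0],[[0,0,0],0],[[0,0,0],0]]'|sed -n '2,4p'; python3 b.py|tail -1; python3 -m handwheel '[[[0,0,-0.02],0],[[0,0,-0.03],0],[[0,0,-0.034],0],[[0,0,0],0]]' ; python3 b.py|tail -1
```

```text
position: [0.5933, -0.006, 0.1365]
ee_rot: [0.0, 0.999, 0.051, 0.005]
contact_force: [-1.2, 1.9, 24.0]
now angle3 -7.0 shift 0.01 zc 0.0088 res 0.6
clock: 31.48
position: [0.5938, -0.0068, 0.2214]
ee_rot: [0.001, 0.999, 0.051, 0.006]
contact_force: [0.6, -0.6, -0.8]
width: 0.0227
gripper_force: 62.6
now angle3 -6.1 shift 0.0105 zc 0.0098 res 0.6
```

```bash
python3 -m handwheel '[[[-0.0101,-0.0397,0],0],[[-0.0101,-0.0397,0],0],[[-0.0101,-0.0397,0],0],[[-0.0101,-0.0397,0],0],[[-0.0101,-0.0397,0],0]]'>/dev/null; python3 -m handwheel '[[[-0.0101,-0.0397,0],0],[[-0.0101,-0.0397,0],0],[[-0.0101,-0.0397,0],0],[[-0.0101,-0.0397,0],0],[[-0.0101,-0.0397,0],0]]'>/dev/null; python3 -m handwheel '[[[0,0,0],-0.1205],[[0,0,0],-0.1205],[[0,0,0],-0.1205],[[0,0,0],-0.1205],[[0,0,0],-0.1205]]' >/dev/null;python3 -m handwheel '[[[0,0,0],-0.1205],[[0,0,0],-0.1205],[[0,0,0],-0.1205],[[0,0,0],-0.1205],[[0,0,0],-0.1205]]' >/dev/null; python3 -m handwheel '[[[0,0,0],-0.1205],[[0,0,0],-0.1205],[[0,0,0],-0.1205],[[0,0,0.03],0],[[0,0,0.03],0]]' >/dev/null;  python3 -m handwheel '[[[0,0,0.03],0],[[0,0,0.027],0],[[0,0,0],0],[[0,0,0],0],[[0,0,0],0]]'
python3 - <<'E'
from h import *
a,_,_=shot("top","t10.png");b,_,_=shot("scene","s10.png");print(tcp()[:3,3])
w=np.abs(b.astype(int)-np.load("pics/scene0.png.npz")["img"]).sum(2)
for c in range(290,320,2): r=np.where(w[120:172,c]>40)[0]+120; print(c,r.tolist(),end="; ")
E
```

```text
clock: 34.03
position: [0.4496, 0.3785, 0.0984]
ee_rot: [0.0, 0.671, 0.741, 0.0]
contact_force: [0.1, 0.1, -2.0]
width: 0.0234
gripper_force: 62.2
[0.45025511 0.3789361  0.09963497]
290 []; 292 []; 294 []; 296 []; 298 []; 300 []; 302 []; 304 []; 306 []; 308 [158, 159, 160, 161]; 310 [157, 158, 159]; 312 [156, 157, 158]; 314 [156, 157]; 316 [155, 156, 157]; 318 [154, 155, 156, 157];
```

```bash
python3 g.py s10.png t10.png 307; python3 b.py|tail -1
python3 - <<'E'
from h import *
# unmoved check: top view diffs around tray, stamp, weights
a=np.load("pics/top0.png.npz")["img"].astype(int);b=np.load("pics/t10.png.npz")["img"].astype(int)
for n,(x,y,w,h) in dict(tray=(120,104,64,48),stamp=(184,98,28,30),weights=(244,86,34,36)).items(): print(n,np.abs(a-b)[y:y+h,x:x+w].sum(2).max())
print(readout.get_state()["qd"].round(3))
E
```

```text
top slope [-8.87836061e-02  2.25482784e+02] end 195.0 th -0.5 zc 0.0043 yaw -0.34 y -0.0026 ltip 0.1542
[ 0.53 -0.05  0.32 -0.06  0.1  -0.08 -0.11 -0.1  -0.33 -0.12 -0.59 -0.65
 -0.66 -0.96 -0.1  -0.58]
tip [0.4619 0.2252 0.0964] collar [0.4522 0.3297 0.0957]
now angle3 -4.7 shift 0.0094 zc 0.0082 res 0.6
tray 26
stamp 32
weights 28
[ 0.001 -0.002  0.005 -0.    -0.001  0.002]
```

The rod is level (−0.5°). Its tip is at (0.462,0.225,0.096), over the middle of the blotter and 92 mm above it. The tray, stamp and weights haven't moved. I'll let it settle and hand in.

```bash
python3 -m handwheel '[[[0,0,0],0],[[0,0,0],0],[[0,0,0],0],[[0,0,0],0],[[0,0,0],0]]'; python3 b.py|tail -1; python3 -c "
from rig import ticket;print(ticket.sign_off())"
```

```text
clock: 34.6
position: [0.4491, 0.3782, 0.0981]
ee_rot: [0.0, 0.671, 0.741, 0.0]
contact_force: [-0.6, -0.5, -1.0]
width: 0.023
gripper_force: 62.2
now angle3 -6.1 shift 0.0105 zc 0.0098 res 0.6
the job is handed in; nothing more can be done
None
```

Job handed in at 34.6 s of 54: the gauge went down the neck until its collar stopped, came right out, and is held still with its tip about 92 mm over the blotter; the room cameras put it within 1° of level, though the rougher wrist-camera estimate read about 6° tip-up.

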